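# Clamp the print plate, then lift the hot boat print with tongs

### The arm

A 7-joint arm with a two-finger parallel gripper is mounted at the origin on the work surface. World frame = base frame: x ahead of the robot, y to its left, z up, the work surface at z = 0. Lengths are in m, angles in rad, forces in N, time in s.
With the tool pointing down it reaches from about 0.4 to 0.85 m from the base axis. Payload 4.5 kg.
Tool frame: the origin (TCP) lies midway between the tips of the shut fingers; the grasp point (between the pads) lies behind it (r.grip_point_offset is the z of the grasp point in the tool frame, in m); z points along the fingers, y is the line along which they close (so a half turn about z gives the same grasp; the last joint's range is limited). The gripper opens to 88 mm and grips with 3 to 60 N. Pads are 18 mm wide; open, the fingers measure 123 mm over their backs; the gripper's body (75 mm by 187 mm) begins 45 mm behind the grasp point.
Start: joints at [-1.269, 0.689, -0.195, 1.565, 0.157, 0.902, -0.215], TCP at [0.165, 0.603, 0.239] pointing down, gripper open.
Joint ranges: [-3.01, 3.01], [-0.46, 2.08], [-1.47, 1.51], [0.13, 2.56], [-1, 4.14], [0.04, 2.09], [-2.66, 2.66]. Speed limits (rad/s): [2.57, 2.57, 3.14, 3.14, 3.14, 3.14, 3.14].

### API

Orientations are given as a unit quaternion [x, y, z, w].
In Python, from plant import r, optics, workorder gives the robot as it stands.
- The arm moves only by the shell command python3 -m creep 'ROWS' [FORCE]. ROWS is JSON, a list of rows, each an object of numbers: "grip": the gripper command: -1 is shut, 1 is fully open, values between are in proportion; "tx", "ty", "tz": the shift along the tool's x, y, z in cm; "spin": the turn about the tool's z in degrees. In form: [{"grip": .., "tx": .., "ty": .., "tz": .., "spin": ..}, ...]. A call has 1 to 8 rows; each row shifts and turns the commanded pose from where the row before left it, along the tool's axes as they then stand; what a row does not reach is not made up. A row lasts 1/12 s, in which the tool goes at most 41.7 mm and 7.16 degrees, less where a joint would pass 70% of its speed; a pose out of reach is approached as far as the arm can. A call with a gripper value outside its range is refused whole. The fingers move at their own pace and stop on an object; FORCE is the grip in N (left out, the last holds). Time passes only in rows, so rows that do not move let the fingers close. It gives the time, the measured TCP pose, the force, the opening and the grip force at its end, in the units of the state.
- r.get_state(): the state, without advancing time (a new reading comes with each control period).
- optics.snapshot(name): name is "scene" or "top"; returns (picture, depth): 384x512x3 uint8, red, green, blue; 384x512 float32, m along the optical axis (not along the pixel's ray), 0 where there is no reading.
- optics.get_calibration(name): a dict with "fx", "fy", "cx", "cy" (pixels), "extrinsics" (4x4, takes a point from world to camera coordinates). Camera axes: x right, y down, z forward; pixel columns grow to the right and rows downward; lengths in m; the calibration is good to about 2 mm. A picture is of the moment at which its call begins. get_calibration takes no time and is no camera call.
- workorder.finish_job(): hands the job in; it is judged then, once.
The state is a dict: "clock": time; "q": joint angles; "qd": joint speeds; "joint_torque": joint torques, N m; "tool_pos": TCP position; "eef_rot": TCP orientation; "contact_force": force on the tool from outside, world axes, zero at the start; "moment": the same for the moment, N m; "opening": opening from 0.0 (shut) to 1.0 (fully open); "finger_force": force on a finger pad.
Only numpy, scipy, OpenCV 4.12 (cv2) and the standard library are available. Lean on these libraries where they do the work, as an engineer would, in place of code of your own. Each camera call takes 0.05 s, during which the arm holds its last target. There are 200 camera calls.

### The job

A hot print is ready to come off the printer's plate. First fold the blue plate clamp at the far edge of the print bed fully down so the plate cannot shift, then pick up the spring tongs, close their tips on the orange boat and lift it at least 5 cm clear of the plate. Finish while holding it still up there in the squeezed tongs; never touch the hot boat with the gripper itself, and leave the grey print, glue stick, spool and scraper where they are.

Things in the scene. Friction and masses are not known exactly. Their poses are not given: they have to be found in the camera images.
- bed: print bed, fixed to the bench: aluminium slab with dark plate, 220 x 220 mm, its top 25 mm above its origin. Origin: centre of its underside on the bench. x points to the far edge, where the clamp is hinged. A small flat tab sticks out of the near edge, below the top.
- clamp_tip (a point): middle of the upper face of the blue press pad at the free end of the clamp arm (pad 22 x 30 mm), moving with the arm; when the clamp is down it is 40 mm above the bench and 60 mm nearer to the robot than the hinge. Its axes are those of the arm: x runs from the tip towards the hinge.
- clamp_hinge (a point): hinge pin of the clamp on the bed's far edge, 31 mm above the bench; pin along the bed's y axis; the arm reaches 66 mm from it towards the bed's -x side. The tip moves on a 60 mm circle about it.
- clamp (a joint): angle of the clamp arm in rad: 0 = fully down on the plate, grows as it is raised (1.3 at most; starts at 0.6 to 1.0). Stiff hinge, stays where left; about 2 N at the tip folds it.
- boat: orange printed toy boat, 54 mm long along its x (bow to +x), 30 mm wide along y, 46 mm high with chimney, 20 g. Hull 22 mm high with flat upright parallel sides 30 mm apart from x = -27 to +12 mm, round bow beyond; cabin narrower above. Origin: centre of its underside, on the plate.
- tongs: loose spring tongs lying on their side on the bench, about 200 mm long, 90 g. Origin: on the underside (bench level), midway between the two blue grip pads. x points from the hinge block (89 mm behind) to the tips, y is the squeeze direction, z up. Grip pads: x = -30 to +30 mm, 24 mm tall from the underside; 57 mm over their outer faces when open, 43 mm when the tips hold the boat.
- tongs_tip (a point): point midway between the black rubber tips of the tongs, 105 mm ahead of the tongs' origin and 8 mm above their underside. Tips are 24 mm long, 16 mm tall (from the underside up), 60 mm apart inside when open, 7 mm thick.
- tongs_arm (a joint): closing angle of each arm in rad: 0 = sprung open, 0.08 = tips 30 mm apart, 0.155 = shut. Squeezing the blue pads closes the tips evenly; each pad springs back with about 5.9 N open, 7.8 N on the boat, and reopens when eased. Gripped to about 51 mm over the pads, the tongs can be carried with the tips still wide enough (about 50 mm) for the boat.
- grey_print: grey printed bobbin standing on the plate, 25 mm across with a 32 mm foot, 30 mm high, 20 g. Beside the boat, on either side. Not to be moved.
- glue: glue stick standing on the bench, 30 mm across, 90 mm high. Not to be moved.
- spool: green and black filament spool lying flat, 100 mm across, 46 mm high. Not to be moved.
- scraper: scraper lying on the bench, 200 mm long. Not to be moved.
Not all that is in view belongs to the job. Of the things that look like the boat, the smaller one is meant. Leave any red look-alike of the tongs alone.

How it is judged:
By the outcome, as a careful person would: the job done as asked, in the order asked, and still so for the second after the job is handed in, while the arm keeps its last pose, push and grip.
It also fails if it takes over 53 s, if anything falls off the work surface, if the arm or the gripper's body presses on something with over 40 N, if the wrist force passes 120 N, or if a joint passes its speed limit or range.

## Working session

There is one attempt and no reset: what is moved stays moved. The work goes in short steps, Python scripts to look and compute and a shell command to move; the robot and the scene stay as the last step left them, time stands still between calls to the robot, and variables do not carry over. Pictures are saved under pics/ and viewed, at most 10 in all, crops included, and the job is handed in when it is done.

```bash
ls; mkdir -p pics
python3 - <<'E'
from plant import r, optics, workorder
import cv2,numpy as np
for n in("scene","top"):
    p,d=optics.snapshot(n); np.savez(f"pics/{n}0.npz",p=p,d=d)
    cv2.imwrite(f"pics/{n}0.png",cv2.resize(p[...,::-1],(800,600),interpolation=cv2.INTER_CUBIC))
    c=optics.get_calibration(n); print(n,c)
s=r.get_state(); print(s, r.grip_point_offset)
E
```

```text
pics
scene {'fx': 487.60120051158566, 'fy': 487.60120051158566, 'cx': 265.0455968011458, 'cy': 193.23101240297294, 'extrinsics': array([[ 0.50313331,  0.86395995,  0.02073822, -0.42307273],
       [ 0.48196317, -0.26059465, -0.83654165, -0.18914782],
       [-0.71733421,  0.43088703, -0.54751073,  1.75935501],
       [ 0.        ,  0.        ,  0.        ,  1.        ]])}
top {'fx': 359.49186028172284, 'fy': 359.49186028172284, 'cx': 256.2963007134973, 'cy': 190.5453250936556, 'extrinsics': array([[ 8.77941475e-04, -9.99987893e-01,  4.84181273e-03,
         1.69466149e-01],
       [-9.94444640e-01, -1.38269057e-03, -1.05251827e-01,
         5.99173534e-01],
       [ 1.05257247e-01, -4.72250977e-03, -9.94433814e-01,
         1.15388467e+00],
       [ 0.00000000e+00,  0.00000000e+00,  0.00000000e+00,
         1.00000000e+00]])}
{'clock': 0.1, 'q': array([-1.26921694,  0.68991521, -0.1945674 ,  1.56622144,  0.15732326,
        0.90248603, -0.21507331]), 'qd': array([ 1.47430253e-03, -1.62274763e-03,  9.46195045e-05, -3.65177804e-03,
        5.94135859e-04, -1.25799136e-03,  1.01058263e-03]), 'joint_torque': array([-4.14838243e-03, -5.28496027e+01, -1.27164379e+00, -1.53837401e+01,
       -5.25308470e-02,  1.99674789e-03,  4.61638604e-05]), 'tool_pos': array([0.16524318, 0.60218314, 0.23798696]), 'eef_rot': array([ 1.33414825e-01,  9.91059946e-01, -8.14814600e-04, -5.76786582e-05]), 'contact_force': array([ 0.22317291, -0.74236774,  0.18561004]), 'moment': array([-0.02649965,  0.01826811,  0.02446395]), 'finger_force': 0.0, 'opening': 0.9972756688660412} -0.0187
```

View pics/scene0.png

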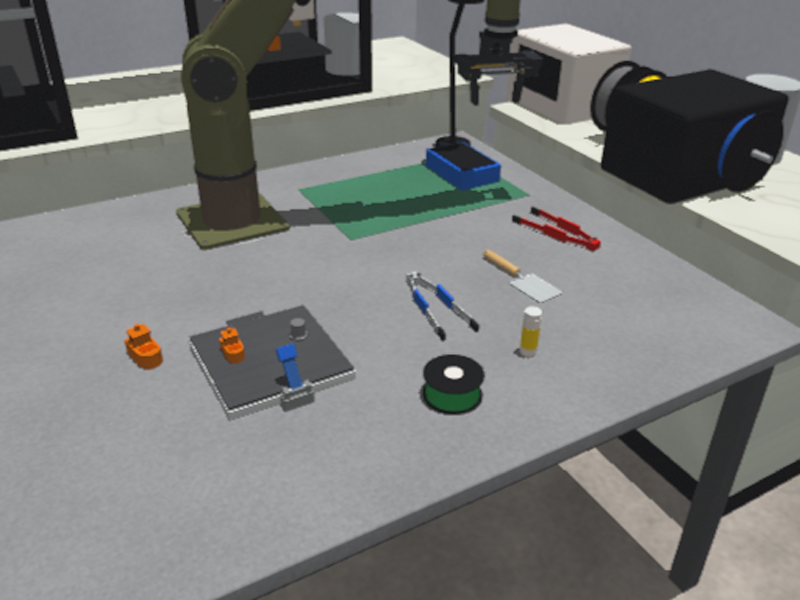

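View pics/top0.png

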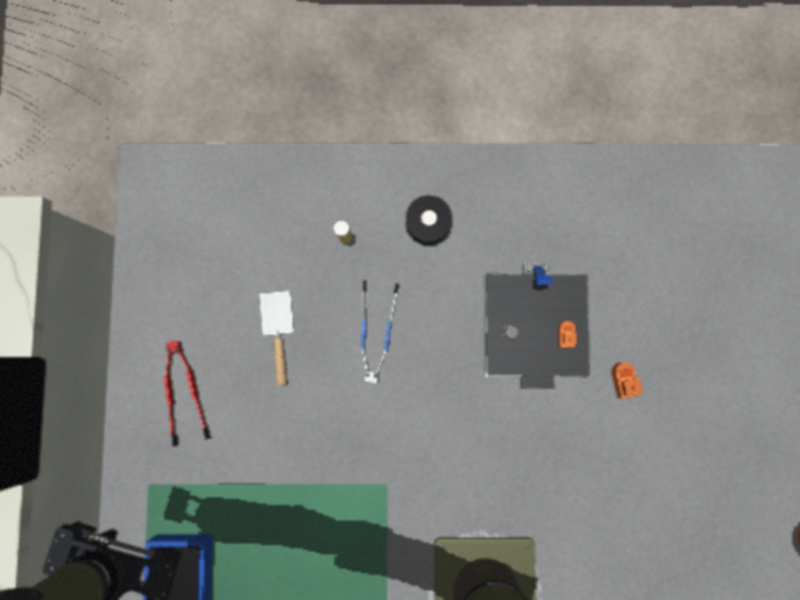

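The scene view shows orange boats at (143,346) and (232,345), blue-padded tongs at (440,305), red look-alike tongs at (560,228), and the clamp raised at (290,370). In the top view (800x600), the boats are at (568,334) on the plate and (627,380) off it, the blue tongs at (378,335), the red ones at (185,390), the clamp at (540,275) and the grey print at (511,331). The boat meant is the smaller one, on the plate. The tongs meant are the blue ones. Next I'll measure and confirm these with a crop.

```bash
cat > h.py <<'E'
import cv2,numpy as np
from plant import r, optics, workorder
from scipy.spatial.transform import Rotation as R
def rays(n,uv):
    c=optics.get_calibration(n);E=c["extrinsics"];uv=np.atleast_2d(uv).astype(float)
    d=np.c_[(uv[:,0]-c["cx"])/c["fx"],(uv[:,1]-c["cy"])/c["fy"],np.ones(len(uv))]@E[:3,:3]
    return -E[:3,:3].T@E[:3,3],d
def plane(n,uv,z):
    o,d=rays(n,uv); return o+d*((z-o[2])/d[:,2])[:,None]
def cloud(n,uv,dep):
    o,d=rays(n,uv); uv=np.atleast_2d(uv); return o+d*dep[uv[:,1],uv[:,0]][:,None]
def px(mask): v,u=np.nonzero(mask); return np.c_[u,v]
def blobs(mask,amin=8):
    k,l,s,c=cv2.connectedComponentsWithStats(mask.astype(np.uint8),connectivity=8)
    return [(px(l==i),c[i],s[i,4]) for i in range(1,k) if s[i,4]>=amin]
def hsv(p): return cv2.cvtColor(p,cv2.COLOR_RGB2HSV)
def masks(p):
    h=hsv(p);H,S,V=h[...,0],h[...,1],h[...,2]
    return dict(orange=(H>3)&(H<16)&(S>170)&(V>90),blue=(H>100)&(H<125)&(S>130)&(V>60),dark=(V<75)&(S<90))
E
python3 - <<'E'
from h import *
for n in("scene","top"):
    z=np.load(f"pics/{n}0.npz");p,d=z["p"],z["d"]; m=masks(p)
    for k in("orange","blue"):
        for uv,c,a in blobs(m[k]):
            q=cloud(n,uv,d); q=q[d[uv[:,1],uv[:,0]]>0]
            if len(q)==0: continue
            print(n,k,a,c.round(1),"mean",q.mean(0).round(3),"min",q.min(0).round(3),"max",q.max(0).round(3))
    if n=="top":
        b=[x for x in blobs(m["dark"],300)]
        for uv,c,a in b: 
            rc=cv2.minAreaRect(plane(n,uv,0.025)[:,:2].astype(np.float32)*1000); print("dark",a,c.round(1),rc)
z=np.load("pics/top0.npz")["p"]
s=np.load("pics/scene0.npz")["p"]
a=cv2.resize(z[165:260,225:420],(800,390),interpolation=cv2.INTER_CUBIC)
b=cv2.resize(s[165:270,75:315],(480,210),interpolation=cv2.INTER_CUBIC)
o=np.zeros((600,800,3),np.uint8);o[:390]=a;o[390:,:480]=b
cv2.imwrite("pics/crop1.png",o[...,::-1])
E
```

```text
scene orange 43 [175.7  28. ] mean [-0.685  0.393  0.194] min [-0.782  0.106  0.155] max [0.07  0.439 0.414]
scene orange 430 [ 91.2 221.9] mean [ 0.438 -0.302  0.029] min [ 0.397 -0.324 -0.   ] max [ 0.47  -0.278  0.061]
scene orange 242 [148.1 220.9] mean [ 0.529 -0.175  0.046] min [ 0.445 -0.187  0.022] max [ 0.554 -0.15   0.069]
scene blue 174 [467.8  89. ] mean [0.482 1.058 0.175] min [0.471 1.033 0.088] max [0.506 1.125 0.232]
scene blue 10 [298.7  92.4] mean [-0.045  0.679  0.046] min [-0.13   0.666  0.012] max [-0.001  0.735  0.052]
scene blue 623 [295.5 109.7] mean [0.067 0.59  0.029] min [-0.078  0.555 -0.005] max [0.123 0.677 0.055]
scene blue 78 [284.2 189. ] mean [0.525 0.251 0.013] min [ 0.497  0.247 -0.002] max [0.553 0.258 0.025]
scene blue 61 [268.6 192. ] mean [0.517 0.201 0.014] min [ 0.485  0.195 -0.002] max [0.547 0.207 0.026]
scene blue 251 [185.1 232.9] mean [ 0.644 -0.117  0.064] min [ 0.537 -0.13   0.019] max [ 0.67  -0.078  0.091]
top orange 105 [362.1 213.3] mean [ 0.524 -0.17   0.053] min [ 0.502 -0.186  0.037] max [ 0.544 -0.16   0.074]
top orange 247 [40
[... 397 characters left out ...]
]
top blue 626 [121.9 355.2] mean [0.083 0.587 0.043] min [-0.013  0.533  0.003] max [0.186 0.675 0.317]
top blue 28 [ 93.5 365.6] mean [0.086 0.634 0.136] min [ 0.038  0.545 -0.002] max [0.169 0.698 0.343]
dark 623 [274.1 141.3] ((767.5480346679688, 110.64152526855469), (102.98992919921875, 94.37351989746094), 0.10649558156728745)
dark 2057 [ 13.4 267.4] ((342.6194763183594, 949.9824829101562), (267.01214599609375, 94.12696075439453), 4.327079772949219)
dark 3765 [ 69.  364.3] ((68.81295776367188, 776.0953979492188), (391.0097961425781, 150.93739318847656), 89.93753814697266)
dark 2486 [289.6 365.9] ((38.27104187011719, 60.489501953125), (322.4192810058594, 100.00244140625), 74.15869140625)
```

View pics/crop1.png

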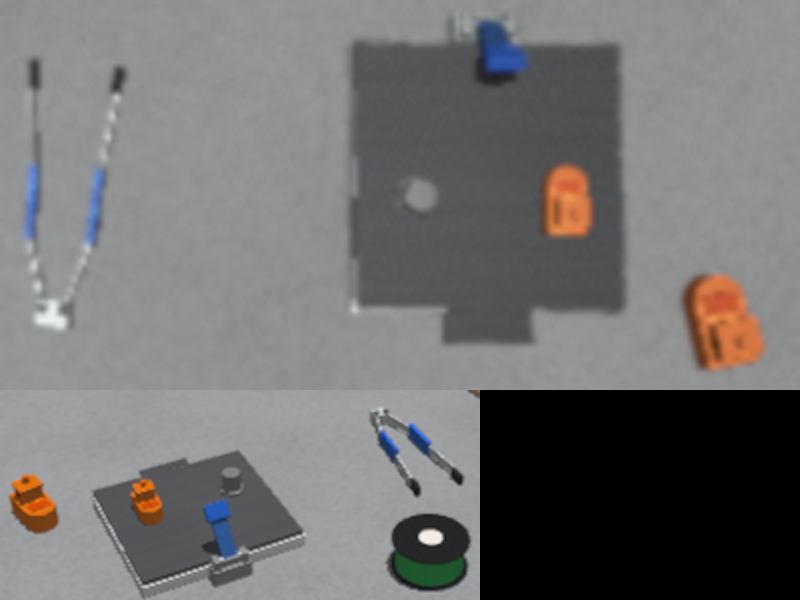

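The crop shows the smaller boat on the plate at (568,200), bow up (world +x), and the larger one off the plate at (722,322). The small one is the target. The blue-padded tongs lie at (65,200) with tips up (+x). Next I'll get precise poses.

Run:
```python
from h import *
z=np.load("pics/top0.npz");p,d=z["p"],z["d"];h=hsv(p);V=h[...,2];S=h[...,1]
m=masks(p)
print("V plate",V[200:230:10,330:350:8].tolist(),"bench",V[230,300])
roi=np.zeros_like(V,bool);roi[170:242,305:382]=1
# bed
dk=(V<(int(V[205,340])+int(V[230,300]))//2)&roi
b=max(blobs(dk|(m["orange"]&roi)),key=lambda t:t[2])
mk=np.zeros(V.shape,np.uint8);mk[b[0][:,1],b[0][:,0]]=1
mk=cv2.morphologyEx(cv2.morphologyEx(mk,cv2.MORPH_CLOSE,np.ones((9,9))),cv2.MORPH_OPEN,np.ones((31,31)))
rc=cv2.minAreaRect(plane("top",px(mk),.025)[:,:2].astype(np.float32)*1000);print("plate",rc)
# edges: fit left/right edges (y const) and far/near edges
for nm,ax in(("left/right",0),("far/near",1)):
    P=px(mk)
    for f in(np.min,np.max):
        e=[]
        for k in np.unique(P[:,1-ax])[6:-6]:
            q=P[P[:,1-ax]==k]; v=f(q[:,ax])+(-.5 if f is np.min else .5)
            e.append((v,k) if ax==0 else (k,v))
        W=plane("top",np.array(e),.025); i,j=(0,1) if ax==0 else (1,0)
        a=np.polyfit(W[:,i],W[:,j],1); print(nm,"mean",W.mean(0).round(4),"slope deg",np.degrees(a[0]).round(2))
# boat
uv=[x for x in blobs(m["orange"]&roi)][0][0]; q=cloud("top",uv,d)
for lo,hi in((.035,.05),(.05,.08)):
    k=q[(q[:,2]>lo)&(q[:,2]<hi)]; rc=cv2.minAreaRect(k[:,:2].astype(np.float32)*1000);print("boat",lo,len(k),rc)
pl=plane("top",uv,.045);print("boat plane rect",cv2.minAreaRect(pl[:,:2].astype(np.float32)*1000), pl.min(0),pl.max(0))
# tongs: pads
for n in("top","scene"):
    z=np.load(f"pics/{n}0.npz");pp,dd=z["p"],z["d"];mm=masks(pp)["blue"]
    for uv,c,a in blobs(mm):
        q=cloud(n,uv,dd);cc=q.mean(0)
        if .45<cc[0]<.58 and .15<cc[1]<.3:
            if n=="scene": q=q[q[:,2]>.018]
            else: q=plane(n,uv,.024)
            l=cv2.fitLine(q[:,:2].astype(np.float32),cv2.DIST_L2,0,.01,.01).ravel();print(n,"pad",a,q.mean(0).round(4),q[:,0].min().round(4),q[:,0].max().round(4),"dir",np.degrees(np.arctan2(l[1],l[0])).round(1))
# black tips
r2=np.zeros_like(V,bool);r2[172:195,225:262]=1
for uv,c,a in blobs((V<75)&r2,3): print("tip",a,plane("top",c[None],.016).round(4),plane("top",uv,.016).min(0).round(3),plane("top",uv,.016).max(0).round(3))
r3=np.zeros_like(V,bool);r3[232:248,228:248]=1
for uv,c,a in blobs((V>185)&r3,3): print("hinge",a,plane("top",c[None],.02).round(4))
# clamp cloud
for n in("top","scene"):
    z=np.load(f"pics/{n}0.npz");pp,dd=z["p"],z["d"]
    for uv,c,a in blobs(masks(pp)["blue"]):
        q=cloud(n,uv,dd);
        if .6<q.mean(0)[0]<.7 and q.mean(0)[1]<0:
            for lo in np.arange(.03,.1,.01):
                k=q[(q[:,2]>=lo)&(q[:,2]<lo+.01)]
                if len(k):print(n,"clamp z",lo.round(2),len(k),k.mean(0).round(4),"y",k[:,1].min().round(3),k[:,1].max().round(3),"x",k[:,0].min().round(3),k[:,0].max().round(3))
```

```text
V plate [[88, 90, 85], [119, 91, 88], [90, 89, 87]] bench 146
plate ((544.5938720703125, -119.92884826660156), (212.29087829589844, 215.6092987060547), 89.115234375)
left/right mean [ 0.5439 -0.0121  0.025 ] slope deg -0.88
left/right mean [ 0.5441 -0.2261  0.025 ] slope deg -0.73
far/near mean [ 0.6524 -0.1222  0.025 ] slope deg 1.5
far/near mean [ 0.4367 -0.1168  0.025 ] slope deg 1.26
boat 0.035 56 ((523.3441772460938, -170.23031616210938), (23.750225067138672, 45.735897064208984), 76.84741973876953)
boat 0.05 46 ((524.0693969726562, -172.15867614746094), (22.24356460571289, 40.4324951171875), 83.74629211425781)
boat plane rect ((523.13818359375, -174.03662109375), (29.191530227661133, 42.782325744628906), 88.34245300292969) [ 0.50217818 -0.18859371  0.045     ] [ 0.5442845 -0.1588282  0.045    ]
top pad 19 [0.5237 0.2483 0.024 ] 0.499 0.5483 dir -4.5
top pad 11 [0.5104 0.1988 0.024 ] 0.4958 0.5253 dir -8.4
scene pad 78 [0.5247 0.2523 0.0212] 0.4966 0.5533 dir -4.9
scene pad 61 [0.5188 0.2007 0.0217] 0.4908 0.5469 dir -8.3
tip 6 [[0.6276 0.248  0.016 ]] [0.619 0.248 0.016] [0.636 
[... 517 characters left out ...]
2 0.641
top clamp z 0.08 28 [ 0.6306 -0.1173  0.0862] y -0.131 -0.105 x 0.621 0.641
top clamp z 0.09 18 [ 0.6277 -0.1188  0.092 ] y -0.131 -0.105 x 0.623 0.632
scene clamp z 0.03 21 [ 0.665  -0.1173  0.0376] y -0.126 -0.109 x 0.659 0.67
scene clamp z 0.04 44 [ 0.6584 -0.1179  0.0451] y -0.127 -0.106 x 0.647 0.667
scene clamp z 0.05 38 [ 0.6503 -0.1173  0.055 ] y -0.125 -0.108 x 0.643 0.66
scene clamp z 0.06 36 [ 0.6435 -0.1174  0.0648] y -0.126 -0.109 x 0.637 0.652
scene clamp z 0.07 41 [ 0.6392 -0.1177  0.0761] y -0.13 -0.103 x 0.632 0.645
scene clamp z 0.08 59 [ 0.6336 -0.117   0.0846] y -0.13 -0.102 x 0.627 0.641
scene clamp z 0.09 5 [ 0.6331 -0.1165  0.0905] y -0.129 -0.107 x 0.631 0.636
```

```bash
python3 -m creep '[{"grip":-1,"spin":-5.1},{"spin":-5.1},{"spin":-5.1}]' 10
python3 -m creep '[{"tx":-2.06,"ty":-3.0},{"tx":-2.06,"ty":-3.0},{"tx":-2.06,"ty":-3.0},{"tx":-2.06,"ty":-3.0},{"tx":-2.06,"ty":-3.0},{"tx":-2.06,"ty":-3.0},{"tx":-2.06,"ty":-3.0},{"tx":-2.06,"ty":-3.0}]'
python3 -m creep '[{"tx":-2.06,"ty":-3.0},{"tx":-2.06,"ty":-3.0},{"tx":-2.06,"ty":-3.0},{"tx":-2.06,"ty":-3.0},{"tx":-2.06,"ty":-3.0},{"tx":-2.06,"ty":-3.0},{"tx":-2.06,"ty":-3.0},{"tx":-2.06,"ty":-3.0}]'
```

```text
$[0]: bad value
$[0]: bad value
$[0]: bad value
```

```bash
python3 -m creep '[{"grip":-1,"tx":0,"ty":0,"tz":0,"spin":-5.1},{"grip":-1,"tx":0,"ty":0,"tz":0,"spin":-5.1},{"grip":-1,"tx":0,"ty":0,"tz":0,"spin":-5.1}]' 10
```

```text
clock: 0.35
tool_pos: [0.1653, 0.6024, 0.2382]
eef_rot: [-0.002, 1.0, -0.001, -0.0]
contact_force: [0.4, 0.5, 0.3]
opening: 0.794
finger_force: 0.0
```

```bash
python3 -m creep '[{"grip":-1,"tx":-2.06,"ty":-3,"tz":0,"spin":0},{"grip":-1,"tx":-2.06,"ty":-3,"tz":0,"spin":0},{"grip":-1,"tx":-2.06,"ty":-3,"tz":0,"spin":0},{"grip":-1,"tx":-2.06,"ty":-3,"tz":0,"spin":0},{"grip":-1,"tx":-2.06,"ty":-3,"tz":0,"spin":0},{"grip":-1,"tx":-2.06,"ty":-3,"tz":0,"spin":0},{"grip":-1,"tx":-2.06,"ty":-3,"tz":0,"spin":0},{"grip":-1,"tx":-2.06,"ty":-3,"tz":0,"spin":0}]'
python3 -m creep '[{"grip":-1,"tx":-2.06,"ty":-3,"tz":0,"spin":0},{"grip":-1,"tx":-2.06,"ty":-3,"tz":0,"spin":0},{"grip":-1,"tx":-2.06,"ty":-3,"tz":0,"spin":0},{"grip":-1,"tx":-2.06,"ty":-3,"tz":0,"spin":0},{"grip":-1,"tx":-2.06,"ty":-3,"tz":0,"spin":0},{"grip":-1,"tx":-2.06,"ty":-3,"tz":0,"spin":0},{"grip":-1,"tx":-2.06,"ty":-3,"tz":0,"spin":0},{"grip":-1,"tx":-2.06,"ty":-3,"tz":0,"spin":0}]'
python3 -m creep '[{"grip":-1,"tx":-2.06,"ty":-3,"tz":0,"spin":0},{"grip":-1,"tx":-2.06,"ty":-3,"tz":0,"spin":0},{"grip":-1,"tx":-2.06,"ty":-3,"tz":0,"spin":0},{"grip":-1,"tx":-2.06,"ty":-3,"tz":0,"spin":0},{"grip":-1,"tx":-2.06,"ty":-3,"tz":0,"spin":0},{"grip":-1,"tx":-2.06,"ty":-3,"tz":0,"spin":0},{"grip":-1,"tx":-2.06,"ty":-3,"tz":0,"spin":0},{"grip":-1,"tx":0,"ty":0,"tz":0,"spin":0}]'
```

```text
clock: 1.02
tool_pos: [0.3306, 0.3609, 0.2385]
eef_rot: [0.0, 1.0, -0.0, -0.0]
contact_force: [0.4, 1.0, -0.2]
opening: 0.192
finger_force: 0.0
clock: 1.68
tool_pos: [0.4952, 0.1206, 0.2385]
eef_rot: [0.0, 1.0, -0.0, -0.0]
contact_force: [0.9, 1.0, 0.0]
opening: 0.009
finger_force: 0.0
clock: 2.35
tool_pos: [0.6412, -0.0974, 0.2375]
eef_rot: [0.006, 1.0, -0.003, 0.001]
contact_force: [-0.2, -0.5, -0.1]
opening: 0.011
finger_force: 0.0
```

```bash
python3 -m creep '[{"grip":-1,"tx":-1.2,"ty":-1.4,"tz":0,"spin":0},{"grip":-1,"tx":-1.2,"ty":-1.4,"tz":2,"spin":0},{"grip":-1,"tx":0,"ty":0,"tz":4,"spin":0},{"grip":-1,"tx":0,"ty":0,"tz":4,"spin":0},{"grip":-1,"tx":0,"ty":0,"tz":2,"spin":0},{"grip":-1,"tx":0,"ty":0,"tz":0,"spin":0},{"grip":-1,"tx":0,"ty":0,"tz":0,"spin":0},{"grip":-1,"tx":0,"ty":0,"tz":0,"spin":0}]'
```

```text
clock: 3.02
tool_pos: [0.6639, -0.1154, 0.1203]
eef_rot: [0.0, 1.0, 0.0, 0.001]
contact_force: [-0.1, 0.4, 0.1]
opening: 0.002
finger_force: 0.0
```

```bash
python3 -m creep '[{"grip":-1,"tx":0,"ty":-0.1,"tz":2,"spin":0},{"grip":-1,"tx":0,"ty":0,"tz":2,"spin":0},{"grip":-1,"tx":0,"ty":0,"tz":0,"spin":0},{"grip":-1,"tx":1.0,"ty":0,"tz":0,"spin":0},{"grip":-1,"tx":0.9,"ty":0,"tz":0,"spin":0},{"grip":-1,"tx":0.7,"ty":0,"tz":0.1,"spin":0},{"grip":-1,"tx":0.8,"ty":0,"tz":0.4,"spin":0},{"grip":-1,"tx":0,"ty":0,"tz":0,"spin":0}]'
python3 -m creep '[{"grip":-1,"tx":0.4,"ty":0,"tz":0.4,"spin":0},{"grip":-1,"tx":0.4,"ty":0,"tz":0.4,"spin":0},{"grip":-1,"tx":0.4,"ty":0,"tz":0.7,"spin":0},{"grip":-1,"tx":0.4,"ty":0,"tz":1.0,"spin":0},{"grip":-1,"tx":0.2,"ty":0,"tz":0.6,"spin":0},{"grip":-1,"tx":0.1,"ty":0,"tz":0.3,"spin":0},{"grip":-1,"tx":0,"ty":0,"tz":0,"spin":0},{"grip":-1,"tx":0,"ty":0,"tz":0,"spin":0}]'
```

```text
clock: 3.68
tool_pos: [0.629, -0.1167, 0.0755]
eef_rot: [0.0, 1.0, -0.0, 0.001]
contact_force: [0.8, -0.1, 0.9]
opening: 0.005
finger_force: 0.6
clock: 4.35
tool_pos: [0.6094, -0.1165, 0.0403]
eef_rot: [0.0, 1.0, -0.0, -0.0]
contact_force: [-0.7, -0.8, 9.5]
opening: 0.006
finger_force: 4.5
```

```bash
python3 -m creep '[{"grip":-1,"tx":0,"ty":0,"tz":0.2,"spin":0},{"grip":-1,"tx":0,"ty":0,"tz":0.1,"spin":0},{"grip":-1,"tx":0,"ty":0,"tz":0,"spin":0}]'
python3 -m creep '[{"grip":-1,"tx":0,"ty":0,"tz":-2,"spin":0},{"grip":-1,"tx":0,"ty":0,"tz":-3,"spin":0},{"grip":-1,"tx":0,"ty":0,"tz":-4,"spin":0},{"grip":-1,"tx":0,"ty":2,"tz":-3,"spin":0},{"grip":-1,"tx":0,"ty":4,"tz":0,"spin":0},{"grip":-1,"tx":0,"ty":4,"tz":0,"spin":0},{"grip":-1,"tx":0,"ty":4,"tz":0,"spin":0},{"grip":-1,"tx":0,"ty":4,"tz":0,"spin":0}]'
python3 - <<'E'
from h import *
p,d=optics.snapshot("scene"); cv2.imwrite("pics/s2.png",cv2.resize(p[140:290,100:360],(800,462),interpolation=cv2.INTER_CUBIC)[...,::-1])
np.savez("pics/scene1.npz",p=p,d=d)
for uv,c,a in blobs(masks(p)["blue"]):
    q=cloud("scene",uv,d); m=q.mean(0)
    if .5<m[0]<.72 and -.2<m[1]<-.05: print(c,a,q.min(0),q.max(0),m)
E
```

```text
clock: 4.6
tool_pos: [0.6094, -0.1165, 0.0398]
eef_rot: [0.0, 1.0, -0.001, -0.0]
contact_force: [-6.7, 1.1, 28.2]
opening: 0.006
finger_force: 13.8
clock: 5.27
tool_pos: [0.6087, 0.0646, 0.1563]
eef_rot: [0.001, 1.0, -0.0, -0.001]
contact_force: [0.8, -0.1, -0.1]
opening: 0.006
finger_force: 0.0
[182.84302326 237.84302326] 172 [ 0.57692618 -0.44185627  0.02227823] [ 1.56606981 -0.10170385  0.8138095 ] [ 0.63015219 -0.1192238   0.03926821]
```

View pics/s2.png

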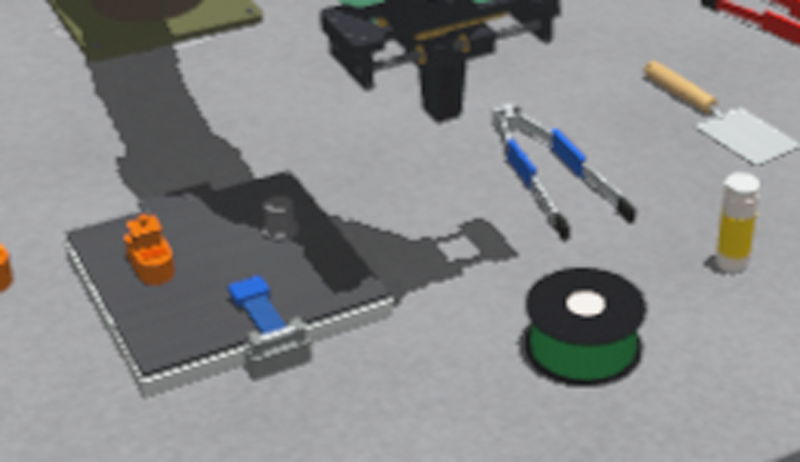

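The picture shows the clamp flat on the plate at (250,292), and the boat at (150,250) and grey print at (280,218) undisturbed. Next, the tongs: origin about (0.5215, 0.2235), yaw about -6.4°.

```bash
python3 -m creep '[{"grip":1,"tx":0,"ty":0,"tz":0,"spin":6.4},{"grip":1,"tx":2.08,"ty":2.96,"tz":1,"spin":0},{"grip":1,"tx":2.08,"ty":2.96,"tz":1,"spin":0},{"grip":1,"tx":2.08,"ty":2.96,"tz":1,"spin":0},{"grip":1,"tx":2.08,"ty":2.96,"tz":1,"spin":0},{"grip":1,"tx":2.08,"ty":2.96,"tz":1,"spin":0},{"grip":1,"tx":0,"ty":0,"tz":2,"spin":0},{"grip":1,"tx":0,"ty":0,"tz":0,"spin":0}]'
python3 -m creep '[{"grip":1,"tx":0,"ty":0,"tz":0,"spin":0},{"grip":1,"tx":0,"ty":0,"tz":0,"spin":0}]'
python3 - <<'E'
from h import *
p,d=optics.snapshot("scene"); cv2.imwrite("pics/s3.png",cv2.resize(p[110:240,200:380],(800,578),interpolation=cv2.INTER_CUBIC)[...,::-1])
s=r.get_state();print(s["tool_pos"],R.from_quat(s["eef_rot"]).as_matrix().round(4)[:2,:2])
E
```

```text
clock: 5.98
tool_pos: [0.519, 0.2239, 0.0837]
eef_rot: [0.053, 0.999, -0.001, -0.003]
contact_force: [0.2, -1.2, -0.5]
opening: 0.584
finger_force: 0.0
clock: 6.15
tool_pos: [0.5238, 0.2202, 0.0869]
eef_rot: [0.057, 0.998, -0.001, 0.0]
contact_force: [0.0, 0.3, 0.7]
opening: 0.738
finger_force: 0.0
[0.52418222 0.22028358 0.08727067] [[-0.9934  0.1151]
 [ 0.1151  0.9934]]
```

View pics/s3.png

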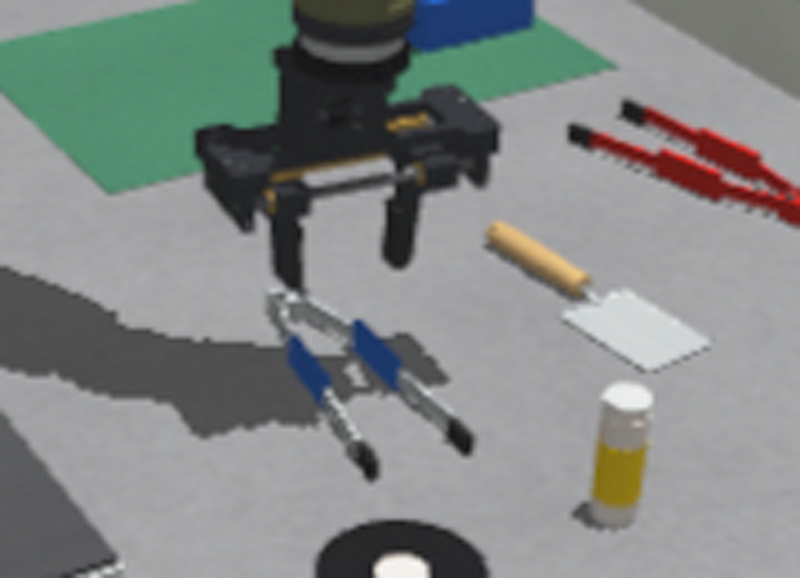

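The gripper is straddling above the tongs, with the fingers at (285,280) and (400,260) and the pads at (305,370) and (375,350). Now a small shift and descent.

```bash
python3 -m creep '[{"grip":1,"tx":0.28,"ty":0.28,"tz":0,"spin":0},{"grip":1,"tx":0,"ty":0,"tz":1,"spin":0},{"grip":1,"tx":0,"ty":0,"tz":2,"spin":0},{"grip":1,"tx":0,"ty":0,"tz":2,"spin":0},{"grip":1,"tx":0,"ty":0,"tz":2,"spin":0},{"grip":1,"tx":0,"ty":0,"tz":1,"spin":0},{"grip":1,"tx":0,"ty":0,"tz":0,"spin":0},{"grip":1,"tx":0,"ty":0,"tz":0,"spin":0}]'
```

```text
clock: 6.87
tool_pos: [0.5205, 0.2251, 0.0065]
eef_rot: [0.056, 0.998, -0.0, -0.0]
contact_force: [-0.5, -0.6, -0.0]
opening: 0.998
finger_force: 0.0
```

```bash
python3 -m creep '[{"grip":1,"tx":0,"ty":-0.1,"tz":0.2,"spin":0},{"grip":0.16,"tx":0,"ty":0,"tz":0,"spin":0},{"grip":0.16,"tx":0,"ty":0,"tz":0,"spin":0},{"grip":0.16,"tx":0,"ty":0,"tz":0,"spin":0},{"grip":0.16,"tx":0,"ty":0,"tz":0,"spin":0},{"grip":0.16,"tx":0,"ty":0,"tz":0,"spin":0},{"grip":0.16,"tx":0,"ty":0,"tz":0,"spin":0},{"grip":0.16,"tx":0,"ty":0,"tz":0,"spin":0}]' 25
python3 -m creep '[{"grip":0.16,"tx":0,"ty":0,"tz":0,"spin":0},{"grip":0.16,"tx":0,"ty":0,"tz":0,"spin":0},{"grip":0.16,"tx":0,"ty":0,"tz":0,"spin":0},{"grip":0.16,"tx":0,"ty":0,"tz":0,"spin":0}]' 25
```

```text
clock: 7.53
tool_pos: [0.5211, 0.2245, 0.0051]
eef_rot: [0.056, 0.998, 0.0, 0.001]
contact_force: [0.1, 0.2, 2.2]
opening: 0.582
finger_force: 7.6
clock: 7.87
tool_pos: [0.5211, 0.2245, 0.0051]
eef_rot: [0.056, 0.998, 0.0, 0.001]
contact_force: [0.9, 0.1, 5.6]
opening: 0.584
finger_force: 8.0
```

```bash
python3 -m creep '[{"grip":0.16,"tx":0,"ty":0,"tz":-1,"spin":0},{"grip":0.16,"tx":0,"ty":0,"tz":-2,"spin":0},{"grip":0.16,"tx":0,"ty":0,"tz":-2.5,"spin":0},{"grip":0.16,"tx":0,"ty":0,"tz":-2.5,"spin":0},{"grip":0.16,"tx":0,"ty":0,"tz":-2,"spin":-2.5},{"grip":0.16,"tx":0,"ty":0,"tz":-1,"spin":-2.5},{"grip":0.16,"tx":0,"ty":0,"tz":0,"spin":0},{"grip":0.16,"tx":0,"ty":0,"tz":0,"spin":0}]'
python3 - <<'E'
from h import *
p,d=optics.snapshot("scene"); cv2.imwrite("pics/s4.png",cv2.resize(p[60:250,190:450],(800,584),interpolation=cv2.INTER_CUBIC)[...,::-1])
np.savez("pics/scene4.npz",p=p,d=d)
p,d=optics.snapshot("top");np.savez("pics/top4.npz",p=p,d=d)
s=r.get_state();print(s["tool_pos"],s["opening"],s["finger_force"],R.from_quat(s["eef_rot"]).as_matrix().round(4)[:2,:2])
E
```

```text
clock: 8.53
tool_pos: [0.5199, 0.224, 0.1149]
eef_rot: [0.013, 1.0, -0.0, -0.0]
contact_force: [-0.0, 0.4, -1.3]
opening: 0.581
finger_force: 6.5
[0.51940787 0.22371285 0.11373965] 0.5825880834437867 6.515101573895663 [[-0.9997  0.0261]
 [ 0.0261  0.9997]]
```

View pics/s4.png

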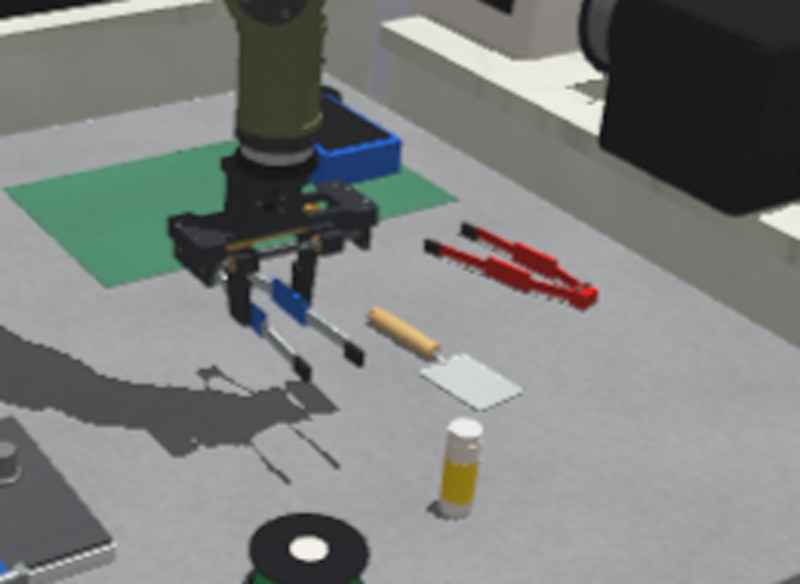

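The tongs hang level in the fingers, with the tips at (303,368) and (353,352) in the crop. Next I'll measure the tip pose relative to the TCP, and refine the boat.

Run:
```python
from h import *
tcp=np.array([.5196,.2238,.1141])
z=np.load("pics/scene4.npz");p,d=z["p"],z["d"];V=hsv(p)[...,2]
roi=np.zeros_like(V,bool);roi[165:190,275:315]=1
for uv,c,a in blobs((V<70)&roi,5):
    q=cloud("scene",uv,d);q=q[np.abs(q[:,2]-np.median(q[:,2]))<.02];print("tip",c,a,q.min(0).round(4),q.max(0).round(4),"rel",(q.mean(0)-tcp).round(4))
for uv,c,a in blobs(masks(p)["blue"]):
    q=cloud("scene",uv,d)
    if .4<np.median(q[:,0])<.6 and .15<np.median(q[:,1])<.3: print("pad",a,q.min(0).round(4),q.max(0).round(4))
z=np.load("pics/top4.npz");p,d=z["p"],z["d"];V=hsv(p)[...,2]
c=optics.get_calibration("top");E=c["extrinsics"]
k=E[:3,:3]@np.array([.625,.22,.12])+E[:3,3];u0=int(c["fx"]*k[0]/k[2]+c["cx"]);v0=int(c["fy"]*k[1]/k[2]+c["cy"]);print(u0,v0)
roi=np.zeros_like(V,bool);roi[v0-15:v0+15,u0-20:u0+20]=1
for uv,c2,a in blobs((V<70)&roi,3): q=plane("top",uv,.125);print("top tip",a,q.min(0).round(4),q.max(0).round(4),q.mean(0).round(4),np.median(cloud("top",uv,d)[:,2]))
# boat, all frames, scene cross-check
for f in("scene0","scene4","top0","top4"):
    n=f[:-1];z=np.load(f"pics/{f}.npz");p,d=z["p"],z["d"]
    for uv,c2,a in blobs(masks(p)["orange"],20):
        q=cloud(n,uv,d);q=q[d[uv[:,1],uv[:,0]]>0]
        if len(q) and np.linalg.norm(np.median(q,0)[:2]-[.525,-.173])<.04:
            q=q[(q[:,2]>.026)];print(f,a,np.percentile(q,2,axis=0).round(4),np.percentile(q,98,axis=0).round(4))
```

```text
tip [304.48387097 174.74193548] 31 [0.6077 0.2452 0.1105] [0.6396 0.2528 0.1254] rel [0.107  0.0246 0.0047]
tip [287.75       179.85714286] 28 [0.6123 0.1901 0.1078] [0.6367 0.1979 0.127 ] rel [ 0.1074 -0.0305  0.0044]
pad 83 [0.493  0.242  0.1104] [0.5485 0.2532 0.1334]
pad 30 [0.5273 0.1942 0.1117] [0.5523 0.2025 0.1375]
240 179
top tip 3 [0.6243 0.2476 0.125 ] [0.6304 0.2477 0.125 ] [0.6274 0.2476 0.125 ] 0.12692591831841837
top tip 3 [0.612  0.2445 0.125 ] [0.6181 0.2476 0.125 ] [0.6151 0.2465 0.125 ] 0.46565435699477387
top tip 8 [0.5967 0.2261 0.125 ] [0.609  0.2384 0.125 ] [0.6029 0.2334 0.125 ] 0.4863158437586872
scene0 242 [ 0.5046 -0.1865  0.0277] [ 0.5527 -0.1597  0.0659]
scene4 243 [ 0.5044 -0.1867  0.0283] [ 0.5533 -0.1602  0.0668]
top0 105 [ 0.5024 -0.1845  0.0376] [ 0.5441 -0.16    0.0714]
top4 62 [ 0.5028 -0.1852  0.039 ] [ 0.5433 -0.1594  0.0646]
```

```bash
python3 -m creep '[{"grip":0.16,"tx":0.6,"ty":-1.5,"tz":0,"spin":0},{"grip":0.16,"tx":0.6,"ty":-2.5,"tz":0,"spin":0},{"grip":0.16,"tx":0.6,"ty":-3,"tz":0,"spin":0},{"grip":0.16,"tx":0.6,"ty":-3,"tz":0,"spin":0},{"grip":0.16,"tx":0.6,"ty":-3,"tz":0,"spin":0},{"grip":0.16,"tx":0.6,"ty":-3,"tz":0,"spin":0},{"grip":0.16,"tx":0.6,"ty":-3,"tz":0,"spin":0},{"grip":0.16,"tx":0.6,"ty":-3,"tz":0,"spin":0}]'
python3 -m creep '[{"grip":0.16,"tx":0.6,"ty":-3,"tz":0,"spin":0},{"grip":0.16,"tx":0.6,"ty":-3,"tz":0,"spin":0},{"grip":0.16,"tx":0.6,"ty":-3,"tz":0,"spin":0},{"grip":0.16,"tx":0.6,"ty":-3,"tz":0,"spin":0},{"grip":0.16,"tx":0.6,"ty":-2.5,"tz":0,"spin":0},{"grip":0.16,"tx":0.6,"ty":-1.7,"tz":0,"spin":0},{"grip":0.16,"tx":0.6,"ty":-1.5,"tz":0,"spin":0},{"grip":0.16,"tx":0,"ty":0,"tz":0,"spin":0}]'
python3 -m creep '[{"grip":0.16,"tx":0,"ty":0,"tz":0,"spin":0},{"grip":0.16,"tx":0,"ty":0,"tz":0,"spin":0},{"grip":0.16,"tx":0,"ty":0,"tz":0,"spin":0},{"grip":0.16,"tx":0,"ty":0,"tz":0,"spin":0}]'
python3 - <<'E'
from h import *
for n in("scene","top"):
    p,d=optics.snapshot(n);np.savez(f"pics/{n}5.npz",p=p,d=d)
    if n=="scene": cv2.imwrite("pics/s5.png",cv2.resize(p[150:270,80:260],(800,533),interpolation=cv2.INTER_CUBIC)[...,::-1])
s=r.get_state();print(s["tool_pos"],s["opening"],s["finger_force"],R.from_quat(s["eef_rot"]).as_matrix().round(4)[:2])
E
```

```text
clock: 9.3
tool_pos: [0.4655, 0.0043, 0.1137]
eef_rot: [0.013, 1.0, -0.0, -0.001]
contact_force: [0.4, -0.6, -0.2]
opening: 0.581
finger_force: 6.5
clock: 9.97
tool_pos: [0.4175, -0.1738, 0.1136]
eef_rot: [0.016, 1.0, -0.001, -0.002]
contact_force: [0.0, -0.1, -0.8]
opening: 0.583
finger_force: 6.5
clock: 10.3
tool_pos: [0.4211, -0.169, 0.1146]
eef_rot: [0.011, 1.0, 0.0, 0.0]
contact_force: [0.2, 0.0, -0.8]
opening: 0.581
finger_force: 6.5
[ 0.42086182 -0.16943243  0.11467485] 0.5824064132239117 6.5151252842042595 [[-9.997e-01  2.340e-02  2.000e-04]
 [ 2.340e-02  9.997e-01  4.000e-04]]
```

View pics/s5.png

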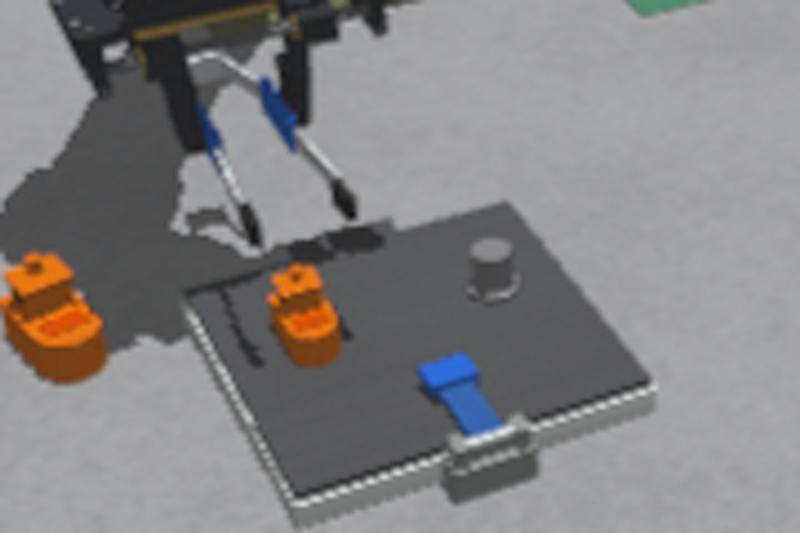

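Tips are at (250,225) and (343,197), raised above the boat at (305,315). Next I'll measure both in the same view.

Run:
```python
from h import *
z=np.load("pics/scene5.npz");p,d=z["p"],z["d"];V=hsv(p)[...,2]
roi=np.zeros_like(V,bool);roi[188:208,130:163]=1
for uv,c,a in blobs((V<62)&roi,5):
    q=cloud("scene",uv,d);q=q[q[:,2]>.09];print("tip",c,a,len(q), len(q) and (q.min(0).round(4),q.max(0).round(4),q.mean(0).round(4)))
for n in("scene","top"):
    z=np.load(f"pics/{n}5.npz");p,d=z["p"],z["d"]
    for uv,c,a in blobs(masks(p)["orange"],20):
        q=cloud(n,uv,d)
        if np.linalg.norm(np.median(q,0)[:2]-[.525,-.173])<.04:
            for lo,hi in((.026,.034),(.034,.042),(.042,.05),(.05,.075)):
                k=q[(q[:,2]>lo)&(q[:,2]<hi)]
                if len(k):print(n,lo,len(k),"x",np.percentile(k[:,0],[3,97]).round(4),"y",np.percentile(k[:,1],[3,97]).round(4))
```

```text
tip [156.79166667 194.66666667] 24 24 (array([ 0.5153, -0.4419,  0.1102]), array([ 1.5661, -0.1405,  0.8138]), array([ 0.5728, -0.1559,  0.1485]))
tip [135.75 200.15] 20 20 (array([ 0.5157, -0.2009,  0.1104]), array([ 0.5414, -0.1956,  0.125 ]), array([ 0.5293, -0.1985,  0.1199]))
tip [154.6        204.44285714] 70 0 0
scene 0.026 27 x [0.5084 0.5518] y [-0.1871 -0.1648]
scene 0.034 35 x [0.512  0.5528] y [-0.1865 -0.1636]
scene 0.042 99 x [0.5033 0.5518] y [-0.1868 -0.1593]
scene 0.05 74 x [0.505  0.5271] y [-0.1832 -0.1615]
top 0.042 16 x [0.528  0.5442] y [-0.1849 -0.173 ]
top 0.05 5 x [0.531  0.5403] y [-0.1836 -0.1767]
```

```bash
python3 -m creep '[{"grip":0.16,"tx":0.4,"ty":-0.2,"tz":0,"spin":0},{"grip":0.16,"tx":0,"ty":0,"tz":1,"spin":0},{"grip":0.16,"tx":0,"ty":0,"tz":1.5,"spin":0},{"grip":0.16,"tx":0,"ty":0,"tz":1.5,"spin":0},{"grip":0.16,"tx":0,"ty":0,"tz":1.5,"spin":0},{"grip":0.16,"tx":0,"ty":0,"tz":1,"spin":0},{"grip":0.16,"tx":0,"ty":0,"tz":0.5,"spin":0},{"grip":0.16,"tx":0,"ty":0,"tz":0,"spin":0}]'
python3 -m creep '[{"grip":0.16,"tx":0,"ty":0,"tz":0.6,"spin":0},{"grip":0.16,"tx":0,"ty":0,"tz":0.5,"spin":0},{"grip":0.16,"tx":0,"ty":0,"tz":0,"spin":0},{"grip":0.16,"tx":0,"ty":0,"tz":0,"spin":0},{"grip":0.16,"tx":0,"ty":0,"tz":0,"spin":0}]'
python3 - <<'E'
from h import *
p,d=optics.snapshot("scene");np.savez("pics/scene6.npz",p=p,d=d)
cv2.imwrite("pics/s6.png",cv2.resize(p[170:260,100:235],(800,533),interpolation=cv2.INTER_CUBIC)[...,::-1])
s=r.get_state();print(s["tool_pos"],s["opening"],s["finger_force"],s["contact_force"])
E
```

```text
clock: 11.07
tool_pos: [0.4159, -0.1719, 0.0439]
eef_rot: [0.012, 1.0, 0.0, -0.001]
contact_force: [-0.9, -0.6, -1.1]
opening: 0.576
finger_force: 6.5
clock: 11.48
tool_pos: [0.4165, -0.1723, 0.0339]
eef_rot: [0.013, 1.0, 0.0, 0.0]
contact_force: [-0.3, -0.4, -0.7]
opening: 0.582
finger_force: 6.5
[ 0.41655578 -0.17234349  0.03395392] 0.5822598860504258 6.515056874777656 [-0.70988311  0.49083967 -0.90818699]
```

View pics/s6.png

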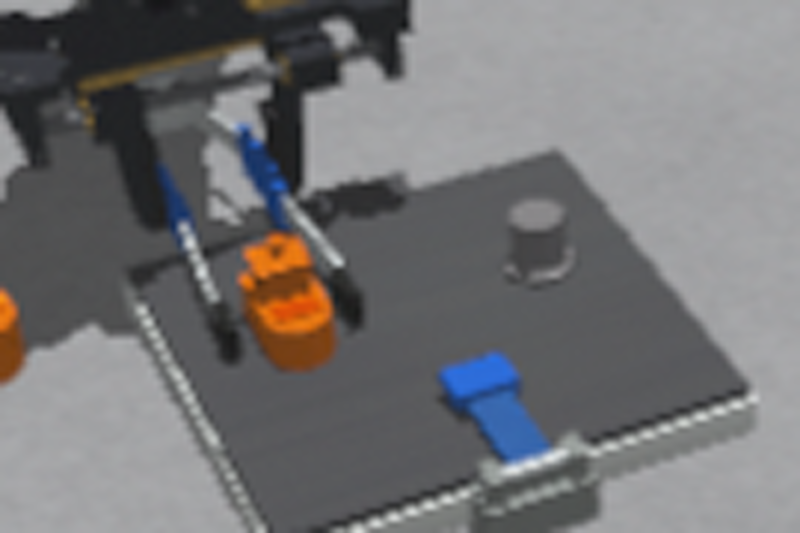

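The tips, at (230,335) and (347,300), straddle the boat hull at (290,310). Now to squeeze.

```bash
python3 -m creep '[{"grip":0.1,"tx":0,"ty":0,"tz":0,"spin":0},{"grip":0.06,"tx":0,"ty":0,"tz":0,"spin":0},{"grip":0.03,"tx":0,"ty":0,"tz":0,"spin":0},{"grip":0,"tx":0,"ty":0,"tz":0,"spin":0},{"grip":-0.03,"tx":0,"ty":0,"tz":0,"spin":0},{"grip":-0.1,"tx":0,"ty":0,"tz":0,"spin":0},{"grip":-0.3,"tx":0,"ty":0,"tz":0,"spin":0},{"grip":-0.3,"tx":0,"ty":0,"tz":0,"spin":0}]' 22
python3 -m creep '[{"grip":-0.3,"tx":0,"ty":0,"tz":0,"spin":0},{"grip":-0.3,"tx":0,"ty":0,"tz":0,"spin":0},{"grip":-0.3,"tx":0,"ty":0,"tz":0,"spin":0},{"grip":-0.3,"tx":0,"ty":0,"tz":0,"spin":0}]' 22
```

```text
clock: 12.2
tool_pos: [0.4165, -0.1722, 0.0337]
eef_rot: [0.013, 1.0, 0.0, 0.0]
contact_force: [0.2, 0.2, -0.6]
opening: 0.491
finger_force: 22.0
clock: 12.53
tool_pos: [0.4165, -0.1722, 0.0337]
eef_rot: [0.013, 1.0, 0.0, 0.0]
contact_force: [-1.0, 0.8, 0.2]
opening: 0.487
finger_force: 22.0
```

Opening is 0.487, about 43 mm, so the tips are on the boat. Lifting about 9 cm.

```bash
python3 -m creep '[{"grip":-0.3,"tx":0,"ty":0,"tz":-0.4,"spin":0},{"grip":-0.3,"tx":0,"ty":0,"tz":-0.8,"spin":0},{"grip":-0.3,"tx":0,"ty":0,"tz":-1.3,"spin":0},{"grip":-0.3,"tx":0,"ty":0,"tz":-1.5,"spin":0},{"grip":-0.3,"tx":0,"ty":0,"tz":-1.5,"spin":0},{"grip":-0.3,"tx":0,"ty":0,"tz":-1.5,"spin":0},{"grip":-0.3,"tx":0,"ty":0,"tz":-1.3,"spin":0},{"grip":-0.3,"tx":0,"ty":0,"tz":-0.7,"spin":0}]'
python3 -m creep '[{"grip":-0.3,"tx":0,"ty":0,"tz":-0.4,"spin":0},{"grip":-0.3,"tx":0,"ty":0,"tz":0,"spin":0},{"grip":-0.3,"tx":0,"ty":0,"tz":0,"spin":0},{"grip":-0.3,"tx":0,"ty":0,"tz":0,"spin":0},{"grip":-0.3,"tx":0,"ty":0,"tz":0,"spin":0},{"grip":-0.3,"tx":0,"ty":0,"tz":0,"spin":0},{"grip":-0.3,"tx":0,"ty":0,"tz":0,"spin":0},{"grip":-0.3,"tx":0,"ty":0,"tz":0,"spin":0}]'
python3 - <<'E'
from h import *
p,d=optics.snapshot("scene");
cv2.imwrite("pics/s7.png",cv2.resize(p[130:280,80:300],(800,545),interpolation=cv2.INTER_CUBIC)[...,::-1])
s=r.get_state();print(s["tool_pos"],s["opening"],s["finger_force"],s["contact_force"])
for uv,c,a in blobs(masks(p)["orange"],20):
    q=cloud("scene",uv,d)
    if np.median(q,0)[1]>-.25: print(c,a,np.percentile(q,2,axis=0).round(4),np.percentile(q,98,axis=0).round(4))
E
```

```text
clock: 13.2
tool_pos: [0.4165, -0.1725, 0.1252]
eef_rot: [0.013, 1.0, -0.0, 0.001]
contact_force: [-0.4, 0.5, -1.2]
opening: 0.489
finger_force: 22.0
clock: 13.87
tool_pos: [0.4163, -0.1722, 0.1275]
eef_rot: [0.013, 1.0, 0.0, -0.0]
contact_force: [0.1, -0.3, -1.6]
opening: 0.489
finger_force: 22.0
[ 0.41634051 -0.17216353  0.12750842] 0.48565101867615046 21.999912997707725 [-0.22809598  0.78885965 -0.3455699 ]
[173.57608696  26.42391304] 92 [-0.8189  0.4018  0.157 ] [-0.75    0.4355  0.1953]
[144.475      191.09166667] 240 [ 0.5062 -0.1865  0.1219] [ 0.552  -0.1584  0.1604]
```

View pics/s7.png

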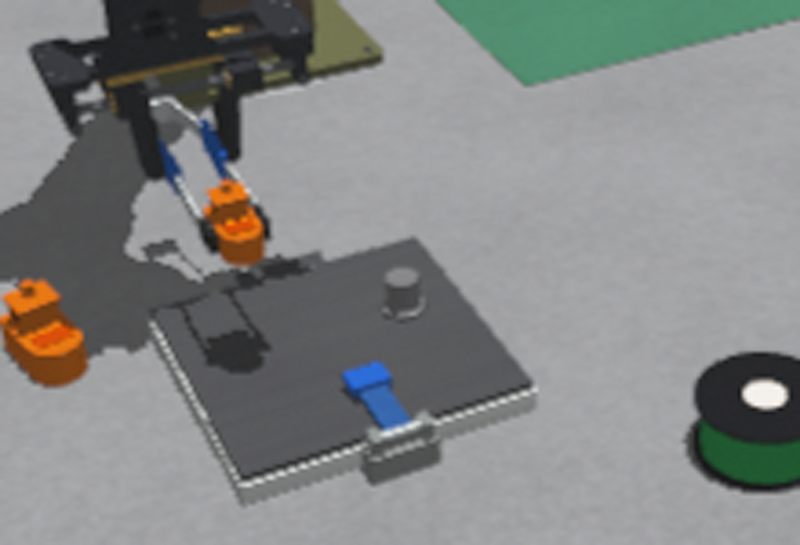

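The boat at (237,225) is held level in the tongs, its underside about 0.12 m up (roughly 9 cm above the plate). The clamp is down and the other things haven't moved.

```bash
python3 -c "
from plant import workorder
print(workorder.finish_job())"
```

```text
the job is handed in; nothing more can be done
None
```

I folded the clamp fully down first, then picked up the blue tongs; they now hold the small orange boat about 9 cm above the plate, the gripper never touched it, and the job was handed in at about 14 s.

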